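# Fetch the battery from behind the spray cans

## Task

Move all three spray cans out of the blue rack and stand them on the dark rubber mat, then lift out the drill battery behind them and set it flat into the seat of the charger. Only after that, put the cans back in the rack, each standing in the middle of the pad of its own colour. Keep the cans upright all the time and leave the jar of screws where it is.

Things in the scene. Friction and masses are not known exactly. Their poses are not given: they have to be found in the camera images.
- can_red: red spray can, white paper band low on its side, red cap; loose. Body 50 mm diameter up to 108 mm, cap 34 mm diameter from 116 mm, 135 mm high in all; 0.14 to 0.28 kg. Origin: centre of underside, z along the can. Starts on any one of the three pads, 10 mm from its neighbour; grip it about 95 mm up, across the rack's x, where fingers stay above the battery.
- can_green: green spray can, white paper band low on its side, green cap; loose. Body 50 mm diameter up to 108 mm, cap 34 mm diameter from 116 mm, 135 mm high in all; 0.14 to 0.28 kg. Origin: centre of underside, z along the can. Starts on any one of the three pads, 10 mm from its neighbour; grip it about 95 mm up, across the rack's x, where fingers stay above the battery.
- can_yellow: yellow spray can, white paper band low on its side, yellow cap; loose. Body 50 mm diameter up to 108 mm, cap 34 mm diameter from 116 mm, 135 mm high in all; 0.14 to 0.28 kg. Origin: centre of underside, z along the can. Starts on any one of the three pads, 10 mm from its neighbour; grip it about 95 mm up, across the rack's x, where fingers stay above the battery.
- pad_red: red flat pad, fixed on the rack floor: 76 mm (its x) by 56 mm (its y), 3 mm thick. Origin: centre of underside, 6 mm above the bench. The three pads lie side by side along the rack's y, 60 mm apart, x along the rack's x (away from the robot); colours change places. A can of any colour stands on it at first; its ends show before and behind that can.
- pad_green: green flat pad, fixed on the rack floor: 76 mm (its x) by 56 mm (its y), 3 mm thick. Origin: centre of underside, 6 mm above the bench. The three pads lie side by side along the rack's y, 60 mm apart, x along the rack's x (away from the robot); colours change places. A can of any colour stands on it at first; its ends show before and behind that can.
- pad_yellow: yellow flat pad, fixed on the rack floor: 76 mm (its x) by 56 mm (its y), 3 mm thick. Origin: centre of underside, 6 mm above the bench. The three pads lie side by side along the rack's y, 60 mm apart, x along the rack's x (away from the robot); colours change places. A can of any colour stands on it at first; its ends show before and behind that can.
- battery: drill battery, loose, black, grey ribs, orange strip (30 x 70 x 8 mm) on top. Body 50 mm (its x) by 90 mm (its y) by 50 mm high, 58 mm with strip; 0.32 to 0.52 kg. Origin: centre of underside. Lies on the rack floor, 6 mm above the bench, 25 mm behind the row of cans, y nearly along the row. Grip across the 50 mm; behind it about 40 mm of room, then the rack's back wall, 40 mm high.
- charger: grey charger, fixed: base 130 mm (its x) by 150 mm (its y), 20 mm high. Centred on top a pale seat in a black rim: inside 66 mm (x) by 106 mm (y), rim 8 mm high and thick, seat floor 20 mm above the origin. The battery goes in with its long side along the charger's y, either way round, 8 mm of play each side. Origin: centre of underside, on the bench, below the seat's centre.
- mat: dark rubber mat on the bench, fixed, 110 mm (its x) by 230 mm (its y), 4 mm thick: the side area, empty at the start. Origin: centre of its underside, on the bench.
- jar: glass jar of brass screws with a red lid, loose bystander, 56 mm in diameter, 70 mm high; origin at the centre of its underside. Stands about 120 to 140 mm from the centre of the charger, on the far side from the robot.
Things that resemble listed ones, but are neither listed nor needed, are in the scene too. Of the things like the can_green, leave any that is pink or purple; of the rest the smaller one is meant.

How it is judged:
By the outcome, as a careful person would: the job done as asked, in the order asked, and still so for the second after the job is handed in, with the robot touching nothing.
It also fails if it takes over 144 s, if anything falls off the work surface, if the arm or the gripper's body presses on something with over 40 N, if the wrist force passes 120 N, or if a joint passes its speed limit or range.

## Robot

A 6-joint arm with a two-finger parallel gripper is mounted at the origin on the work surface. World frame = base frame: x ahead of the robot, y to its left, z up, the work surface at z = 0. Lengths are in m, angles in degrees, forces in N, time in s.
With the tool pointing down it reaches from about 0.25 to 0.725 m from the base axis. Payload 9.7 kg.
Tool frame: the origin (TCP) lies midway between the tips of the shut fingers; the grasp point (between the pads) lies 19 mm behind it; z points along the fingers, y is the line along which they close (so a half turn about z gives the same grasp; the last joint's range is limited). The gripper opens to 85 mm and grips with 20 to 120 N. Pads are 22 mm wide; open, the fingers measure 114 mm over their backs; the gripper's body (76 mm by 85 mm) begins 54 mm behind the grasp point. The pads swing forward as they close: fully open they stand 13 mm farther back than shut.
Start: joints at [-68.526, 4.979, 10.078, 95.1, 0, 90], TCP at [0.201, -0.512, 0.231] pointing down, gripper open.
Joint ranges: [-179.16, 179.16], [-48.56, 103.87], [-65.8, 70.77], [-126.05, 130.52], [-82.76, 87.17], [-180, 180]. Speed limits (degrees/s): [127.2, 127.2, 147.25, 180, 180, 180].

## Interface

Orientations are given as [roll, pitch, yaw] about the fixed x, y, z axes, in that order (R = Rz(yaw) Ry(pitch) Rx(roll)).
In Python, from workcell import * gives the robot as it stands.
- The arm moves only by the tool servo_tool, never from a script. Its argument "moves" is a list of rows, each a list of 4 numbers: the shift along the world's x, y, z in cm, then the turn about the world's z in rad. A call has 1 to 20 rows; each row is the pose to reach, as a shift and turn from the pose commanded when the call began; what a row does not reach only later rows make up. A row lasts 1/12 s, in which the tool goes at most 41.7 mm and 7.16 degrees, less where a joint would pass 70% of its speed; a pose out of reach is approached as far as the arm can. A call with a gripper value outside its range is refused whole. "claw" is the closure, from 0 (fully open) to 1 (shut), set as the call begins (left out, the last holds). The fingers move at their own pace and stop on an object; "force" is the grip in N (left out, the last holds). Time passes only in rows, so rows that repeat a pose let the fingers close. It gives the time, the measured TCP pose, the force, the opening and the grip force at its end, in the units of the state.
- get_obs(): the state, without advancing time (a new reading comes with each control period).
- camera(name): name is "side" or "top" or "wrist"; returns the picture (480x640x3 uint8, red, green, blue); there is no depth.
- get_calibration(name): a dict with "fx", "fy", "cx", "cy" (pixels), "rvec" (rotation vector, rad) and "tvec" (3), from world to camera coordinates, as OpenCV has them; the wrist camera has in their place "tool_from_camera" (4x4, takes a point from camera to tool coordinates, whose origin is the TCP and whose axes are the flange's). Camera axes: x right, y down, z forward; pixel columns grow to the right and rows downward; lengths in m; the calibration is good to about 2 mm. A picture is of the moment at which its call begins: read the wrist's pose just before it. get_calibration takes no time and is no camera call.
- job_done(): hands the job in; it is judged then, once.
The state is a dict: "time": time; "q": joint angles; "qd": joint speeds; "joint_efforts": joint torques, N m; "ee_pos": TCP position; "tcp_rot": TCP orientation; "wrist_force": force on the tool from outside, world axes, zero at the start; "torque": the same for the moment, N m; "opening": finger opening in m; "grasp_force": force on a finger pad.
Only numpy, scipy, OpenCV 4.12 (cv2) and the standard library are available. Lean on these libraries where they do the work, as an engineer would, in place of code of your own. Each camera call takes 0.05 s, during which the arm holds its last target. There are 200 camera calls.

## Working session

There is one attempt and no reset: what is moved stays moved. The work goes in short steps, Python scripts to look and compute and a tool call to move; the robot and the scene stay as the last step left them, time stands still between calls to the robot, and variables do not carry over. Pictures are saved under pics/ and viewed, at most 14 in all, crops included, and the job is handed in when it is done.

Besides the shell and the picture viewer there is one more tool, called by a JSON object that holds its "api" and its "payload", one argument or row to a line. servo_tool: Moves the arm, as the interface text tells. Its arguments: {"type":"object","properties":{"moves":{"type":"array","items":{"type":"array","items":{"type":"number"}}},"claw":{"type":"number"},"force":{"type":"number"}},"required":["moves"]}

```bash
mkdir -p pics; ls
python3 - <<'E'
from workcell import *
import cv2
for n in ("top","side"):
    cv2.imwrite(f"pics/{n}0.png",camera(n)[:,:,::-1]); print(get_calibration(n))
print(get_calibration("wrist")); print(get_obs())
E
```

```text
pics
{'fx': 579.3705588582571, 'fy': 579.3705588582571, 'cx': 313.93391146501074, 'cy': 240.31184656637484, 'rvec': array([ 2.13270069, -2.15378797,  0.15653441]), 'tvec': array([-0.01208837,  0.53984463,  1.19559031])}
{'fx': 456.87786390164445, 'fy': 456.87786390164445, 'cx': 316.8543534884992, 'cy': 233.060306078857, 'rvec': array([ 2.45700077, -0.3298966 ,  0.08945232]), 'tvec': array([-0.51887024,  0.11509214,  0.92948969])}
{'fx': 343.2608398183279, 'fy': 343.2608398183279, 'cx': 319.2360249010708, 'cy': 236.2677488393981, 'tool_from_camera': array([[-2.51481968e-04, -9.61938541e-01, -2.73265768e-01,
         6.93911220e-02],
       [ 9.99999944e-01, -3.02683073e-04,  1.45208674e-04,
        -1.41487053e-03],
       [-2.22394743e-04, -2.73265716e-01,  9.61938563e-01,
        -1.40422052e-01],
       [ 0.00000000e+00,  0.00000000e+00,  0.00000000e+00,
         1.00000000e+00]])}
{'time': 0.1, 'q': array([-6.85256512e+01,  5.00949702e+00,  1.00358588e+01,  9.50989998e+01,
       -1.95145888e-03,  9.00014787e+01]), 'qd': array([-0.0232479 , -0.09938355,  0.17427475,  0.01133538,  0.04331922,
       -0.01632178]), 'joint_efforts': array([-4.81982488e-05, -5.21565270e+01,  4.65652013e+01,  1.61244784e-02,
        1.11723587e-04,  2.73942891e-05]), 'ee_pos': array([ 0.20125747, -0.51161991,  0.23061103]), 'tcp_rot': array([-1.79927362e+02,  1.95333201e-03,  2.14728725e+01]), 'wrist_force': array([-0.16001584,  0.04377279,  0.23139192]), 'torque': array([-0.01878994, -0.03288998,  0.00967538]), 'grasp_force': 0.0, 'opening': 0.08521866116876188}
```

View pics/top0.png

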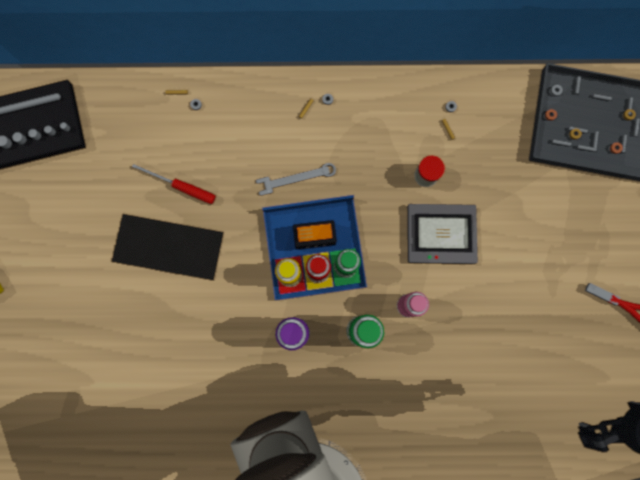

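View pics/side0.png

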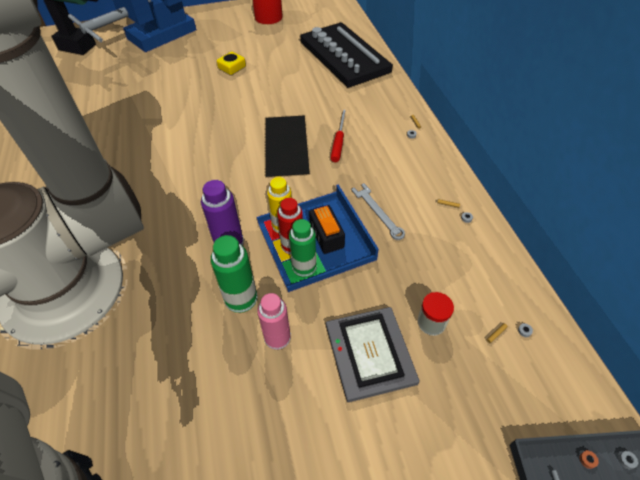

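The candidates for the green can are the small green one in the rack (top 348,262), the big green one (367,331), the pink one (413,304) and the purple one (292,333). By the description it is the small one in the rack. Yellow is at (288,271) and red at (317,266). The red jar lid at (431,168) is a bystander. Next is a close crop to check this.

```bash
cat > h.py <<'E'
import numpy as np, cv2
from workcell import *
from scipy.spatial.transform import Rotation as R
def cam(n,o=None):
    c=get_calibration(n); K=np.array([[c['fx'],0,c['cx']],[0,c['fy'],c['cy']],[0,0,1]])
    if n=="wrist":
        T=np.eye(4); T[:3,:3]=R.from_euler('xyz',o['tcp_rot'],degrees=True).as_matrix(); T[:3,3]=o['ee_pos']
        W=T@c['tool_from_camera']; return K,W[:3,:3],W[:3,3]
    Rc=cv2.Rodrigues(c['rvec'])[0]; return K,Rc.T,-Rc.T@c['tvec']
def ray(C,p):
    K,Rw,t=C; d=Rw@np.linalg.inv(K)@np.array([p[0],p[1],1.]); return t,d/np.linalg.norm(d)
def plane(C,p,z):
    t,d=ray(C,p); return t+d*(z-t[2])/d[2]
def tri(C1,p1,C2,p2):
    (a,u),(b,v)=ray(C1,p1),ray(C2,p2)
    s=np.linalg.lstsq(np.c_[u,-v],b-a,rcond=None)[0]; P,Q=a+s[0]*u,b+s[1]*v
    return (P+Q)/2,np.linalg.norm(P-Q)
def proj(C,X):
    K,Rw,t=C; c=K@(Rw.T@(np.array(X,float)-t)); return c[:2]/c[2]
def mask(im,lo,hi):
    h=cv2.cvtColor(im,cv2.COLOR_RGB2HSV); return cv2.inRange(h,np.array(lo),np.array(hi))
RED=((0,150,70),(6,255,255));YEL=((22,150,80),(32,255,255));GRN=((60,100,50),(85,255,255));ORG=((8,180,120),(18,255,255))
def blobs(im,col,amin=30,roi=None):
    m=mask(im,*col)
    if roi: z=np.zeros_like(m); x0,y0,x1,y1=roi; z[y0:y1,x0:x1]=m[y0:y1,x0:x1]; m=z
    cs=cv2.findContours(m,cv2.RETR_EXTERNAL,cv2.CHAIN_APPROX_NONE)[0]
    return sorted([c for c in cs if cv2.contourArea(c)>amin],key=cv2.contourArea,reverse=True)
E
python3 - <<'E'
from h import *
a=cv2.imread("pics/top0.png")[190:310,230:490]; b=cv2.imread("pics/side0.png")[170:300,200:400]
a=cv2.resize(a,(780,360),interpolation=cv2.INTER_CUBIC); b=cv2.resize(b,None,fx=1.8,fy=1.8,interpolation=cv2.INTER_CUBIC)
c=np.zeros((360+b.shape[0],780,3),np.uint8); c[:360]=a; c[360:,:b.shape[1]]=b
cv2.imwrite("pics/crop0.png",c)
E
```

```text
(no output)
```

View pics/crop0.png

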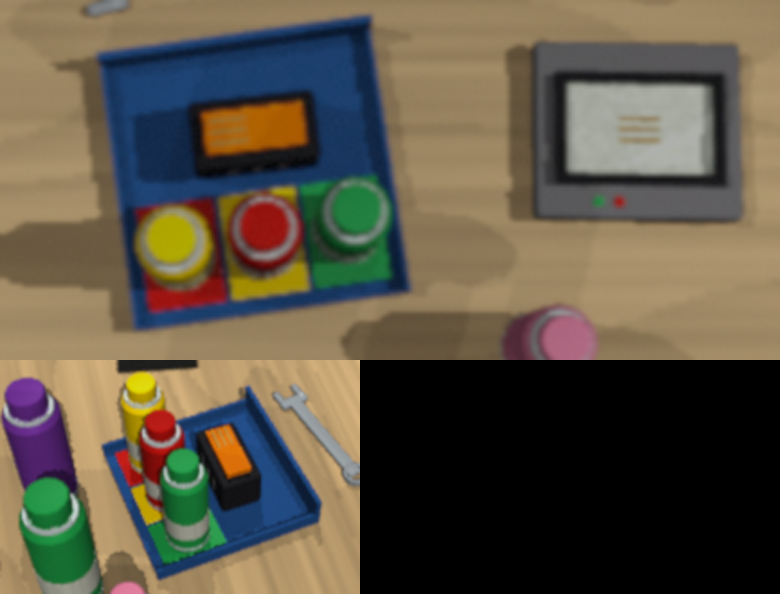

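The crop confirms it: the small green can is on the green pad, the red can on the yellow pad and the yellow can on the red pad. The battery's orange strip is at top (315,232) and the charger seat at (444,232). Coarse measurement next.

Run:
```python
from h import *
np.set_printoptions(precision=4,suppress=True)
t=cv2.imread("pics/top0.png")[:,:,::-1]; s=cv2.imread("pics/side0.png")[:,:,::-1]
T,S=cam("top"),cam("side")
crop=lambda x,y:(230+(x+.5)/3-.5,190+(y+.5)/3-.5)
cs=lambda x,y:(200+(x+.5)/1.8-.5,170+(y-360+.5)/1.8-.5)
# cap top centres by eye: top view, side view
for n,p,q in (("yel",crop(172,238),cs(141,381)),("red",crop(266,228),cs(161,419)),("grn",crop(355,210),cs(183,458)),("orange",crop(255,126),cs(229,451))): print(n,tri(T,p,S,q), plane(T,p,.141 if n!="orange" else .064))
def rect(col,roi,z):
    m=mask(t,*col); 
    c=blobs(t,col,30,roi)[0]; r=cv2.minAreaRect(c); b=cv2.boxPoints(r)
    P=np.array([plane(T,x,z) for x in b])[:,:2]; e=P-np.roll(P,1,0)
    print(P.mean(0),np.linalg.norm(e,axis=1)[:2],np.degrees(np.arctan2(e[:,1],e[:,0]))[:2])
print("orange");rect(ORG,(285,210,345,255),.064)
print("mat");rect(((0,0,0),(179,255,45)),(100,200,240,290),.004)
print("charger seat (pale)");rect(((0,0,140),(179,50,255)),(405,205,480,262),.020)
print("rack");rect(((100,120,40),(125,255,255)),(240,190,380,310),.02)
print("charger base");rect(((0,0,60),(179,60,140)),(395,195,490,270),.02)
for n,p in (("redpad",crop(182,255)),("yelpad",crop(265,243)),("grnpad",crop(347,232)),): print(n,plane(T,p,.009))
print("jar",plane(T,(431,168),.07))
print("purple,green big,pink",[plane(T,p,z)[:2] for p,z in (((292,333),.18),((367,331),.18),((413,304),.12))])
```

```text
yel (array([0.4691, 0.035 , 0.1464]), np.float64(0.0015589165378485413)) [0.4688 0.0353 0.141 ]
red (array([ 0.4764, -0.0257,  0.1464]), np.float64(0.004424743691277558)) [ 0.4747 -0.0256  0.141 ]
grn (array([ 0.4868, -0.0833,  0.146 ]), np.float64(0.0030870854957864196)) [ 0.4859 -0.0835  0.141 ]
orange (array([ 0.555 , -0.0192,  0.0609]), np.float64(4.823601667494481e-05)) [ 0.5544 -0.0192  0.064 ]
orange
[ 0.5531 -0.0184] [0.03   0.0702] [  5.9457 -84.1471]
mat
[0.5349 0.3051] [0.2255 0.1049] [79.1721 -7.9317]
charger seat (pale)
[ 0.5567 -0.2955] [0.0965 0.0628] [87.94   -3.5401]
rack
[ 0.5289 -0.0168] [0.2011 0.1995] [  8.1679 -82.2865]
charger base
[ 0.5553 -0.2954] [0.1297 0.153 ] [ -1.9086 -90.5891]
redpad [0.4695 0.0345 0.009 ]
yelpad [ 0.4777 -0.0255  0.009 ]
grnpad [ 0.4851 -0.085   0.009 ]
jar [ 0.6876 -0.2669  0.07  ]
purple,green big,pink [array([0.3463, 0.0245]), array([ 0.3487, -0.1139]), array([ 0.3996, -0.2105])]
```

{"api": "servo_tool", "payload": {
  "moves": [
    [0,0,3,0.05],
    [2,2,6,0.15],
    [4,5,7,0.27],
    [6,9,7,0.39],
    [8,13,7,0.51],
    [11,17,7,0.63],
    [14,21,7,0.75],
    [17,25,7,0.87],
    [20,29,7,0.99],
    [23,33,7,1.11],
    [25,37,7,1.2],
    [27,41,7,1.26],
    [29,45,7,1.3],
    [30,48,7,1.325],
    [30,49,7,1.325],
    [30,49,7,1.325],
    [30,49,7,1.325]
  ],
  "claw": 0,
  "force": 40
}}

```text
time: 1.52
ee_pos: [0.5021, -0.0187, 0.3003]
tcp_rot: [-179.9, -0.0, 97.6]
wrist_force: [0.1, 0.2, 0.2]
opening: 0.0855
grasp_force: 0.0
```

Run:
```python
from h import *
import pickle
o=get_obs(); im=camera("wrist"); cv2.imwrite("pics/w1.png",im[:,:,::-1]); pickle.dump(o,open("w1.pkl","wb")); print(o['ee_pos'],o['tcp_rot'],o['q'],o['time'])
```

```text
[ 0.50210235 -0.01870659  0.30032583] [-1.79919858e+02 -4.44746530e-02  9.76327312e+01] [-2.15079069e+00  6.83694713e-01  1.34161538e+01  1.02818993e+02
  3.02096254e-02  8.02164242e+01] 1.5167
```

View pics/w1.png

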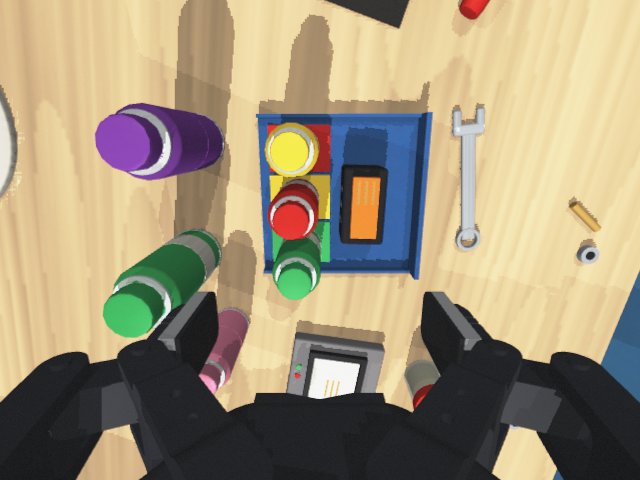

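Wrist view: cap tops at yellow (290,150), red (291,219) and green (296,278). The orange strip is at (364,209) and the rack walls are low. I'll triangulate these with the top view.

Run:
```python
from h import *
import pickle
np.set_printoptions(precision=4,suppress=True)
o=pickle.load(open("w1.pkl","rb")); W=cam("wrist",o); T=cam("top")
w=cv2.imread("pics/w1.png")[:,:,::-1]; t=cv2.imread("pics/top0.png")[:,:,::-1]
crop=lambda x,y:(230+(x+.5)/3-.5,190+(y+.5)/3-.5)
for n,p,q in (("yel",crop(172,238),(290,150)),("red",crop(266,228),(291,219)),("grn",crop(355,210),(296,278))):
    print(n,tri(T,p,W,q),plane(W,q,.144)[:2])
c=blobs(w,ORG,100,(330,150,400,260))[0]; r=cv2.minAreaRect(c); b=cv2.boxPoints(r)
ct=cv2.minAreaRect(blobs(t,ORG,30,(285,210,345,255))[0])[0]
print("orange",tri(T,ct,W,r[0]))
P=np.array([plane(W,x,.064) for x in b])[:,:2]; e=P-np.roll(P,1,0)
print(P.mean(0),np.linalg.norm(e,axis=1)[:2],np.degrees(np.arctan2(e[:,1],e[:,0]))[:2])
# pads: visible rear ends, far edges; pad colours right of cans
def padfit(col,roi):
    m=np.zeros(w.shape[:2],np.uint8);x0,y0,x1,y1=roi;m[y0:y1,x0:x1]=mask(w,*col)[y0:y1,x0:x1]
    ys,xs=np.nonzero(m); Q=np.array([plane(W,(x,y),.009)[:2] for x,y in zip(xs,ys)]) ; return Q
yaw=np.radians(7.4);ex=np.array([np.cos(yaw),np.sin(yaw)]);ey=np.array([-ex[1],ex[0]])
for n,col,roi in (("red",RED,(262,118,335,175)),("yel",((20,120,60),(34,255,255)),(262,172,335,225)),("grn",GRN,(262,218,335,268))):
    Q=padfit(col,roi); print(n,len(Q),"x",np.percentile(Q@ex,[.5,99.5]),"y",np.percentile(Q@ey,[.5,99.5]))
```

```text
yel (array([0.469 , 0.0372, 0.1321]), np.float64(0.0032301062930902226)) [0.4692 0.0391]
red (array([ 0.476 , -0.0253,  0.1226]), np.float64(0.0014882268901981496)) [ 0.4766 -0.0198]
grn (array([ 0.4875, -0.0844,  0.1227]), np.float64(0.0010142547080640193)) [ 0.4874 -0.0751]
orange (array([ 0.5557, -0.0184,  0.0451]), np.float64(0.0010394673038749045))
[ 0.5523 -0.0159] [0.0316 0.0705] [-175.6728   95.923 ]
red 692 x [0.4332 0.5068] y [-0.0499  0.0034]
yel 1026 x [0.4331 0.5076] y [-0.1106 -0.0523]
grn 1566 x [0.4334 0.5082] y [-0.1782 -0.1159]
```

{"api": "servo_tool", "payload": {
  "moves": [
    [-1,2,0,0],
    [-2.4,4,-3,0],
    [-3.2,5.7,-6,0],
    [-3.2,5.7,-9,0],
    [-3.2,5.7,-12,0],
    [-3.2,5.7,-12,0],
    [-3.2,5.7,-12,0],
    [-3.2,5.7,-12,0]
  ]
}}

```text
time: 2.23
ee_pos: [0.4698, 0.0345, 0.1832]
tcp_rot: [179.9, 0.0, 97.3]
wrist_force: [-0.6, 0.7, 0.0]
opening: 0.0855
grasp_force: 0.0
```

{"api": "servo_tool", "payload": {
  "moves": [
    [0,0,-2,0],
    [0,0,-4,0],
    [0,0,-6,0],
    [0,0,-8,0],
    [0,0,-9.2,0],
    [0,0,-9.6,0],
    [0,0,-9.6,0],
    [0,0,-9.6,0],
    [0,0,-9.6,0]
  ]
}}

```text
time: 2.98
ee_pos: [0.4702, 0.0352, 0.0869]
tcp_rot: [179.9, 0.0, 97.4]
wrist_force: [0.3, -0.4, -0.9]
opening: 0.0855
grasp_force: 0.0
```

{"api": "servo_tool", "payload": {
  "moves": [
    [0,0,0,0],
    [0,0,0,0],
    [0,0,0,0],
    [0,0,0,0],
    [0,0,0,0],
    [0,0,0,0],
    [0,0,0,0],
    [0,0,0,0]
  ],
  "claw": 1,
  "force": 40
}}

```text
time: 3.65
ee_pos: [0.4695, 0.0352, 0.086]
tcp_rot: [180.0, 0.0, 97.4]
wrist_force: [-1.8, 0.3, 6.1]
opening: 0.0484
grasp_force: 41.3
```

{"api": "servo_tool", "payload": {
  "moves": [
    [0,0,0.5,0],
    [0,0,1.5,0],
    [0,0,3,0],
    [0,0,5,0],
    [0,0,7,0],
    [0,0,8.5,0],
    [0.2,0.7,9.5,0],
    [0.6,2.5,10,0],
    [1.1,5,10,0],
    [1.7,7.5,10,0],
    [2.3,10,10,0],
    [2.8,12.5,10,0],
    [3.4,15,10,0],
    [4,17.5,10,0],
    [4.5,20,10,0],
    [5.1,22.5,10,0],
    [5.7,25,10,0],
    [6.3,27.5,10,0],
    [6.8,30,10,0],
    [7.3,32,10,0]
  ]
}}

```text
time: 5.32
ee_pos: [0.5423, 0.357, 0.1854]
tcp_rot: [-180.0, -0.0, 97.4]
wrist_force: [-0.0, -0.6, -2.2]
opening: 0.0489
grasp_force: 41.9
```

{"api": "servo_tool", "payload": {
  "moves": [
    [0.3,1.3,0,0],
    [0.4,1.8,-0.5,0],
    [0.4,1.9,-2,0],
    [0.4,1.9,-4,0],
    [0.4,1.9,-6,0],
    [0.4,1.9,-8,0],
    [0.4,1.9,-9,0],
    [0.4,1.9,-9.6,0],
    [0.4,1.9,-10,0],
    [0.4,1.9,-10.2,0],
    [0.4,1.9,-10.3,0],
    [0.4,1.9,-10.4,0],
    [0.4,1.9,-10.4,0],
    [0.4,1.9,-10.4,0]
  ]
}}

```text
time: 6.48
ee_pos: [0.5465, 0.3743, 0.0819]
tcp_rot: [180.0, -0.0, 97.4]
wrist_force: [0.5, -0.6, -2.0]
opening: 0.0491
grasp_force: 42.0
```

{"api": "servo_tool", "payload": {
  "moves": [
    [0,0,-0.1,0],
    [0,0,-0.2,0],
    [0,0,-0.2,0],
    [0,0,-0.2,0]
  ]
}}

```text
time: 6.82
ee_pos: [0.5466, 0.3745, 0.081]
tcp_rot: [179.9, -0.1, 97.4]
wrist_force: [-2.7, -1.1, 6.2]
opening: 0.0483
grasp_force: 43.0
```

{"api": "servo_tool", "payload": {
  "moves": [
    [0,0,0,0],
    [0,0,0,0],
    [0,0,0,0],
    [0,0,0,0],
    [0,0,0,0],
    [0,0,2,0],
    [0,0,4,0],
    [0,0,7,0],
    [0,0,10,0],
    [0,0,10,0],
    [0,0,10,0]
  ],
  "claw": 0
}}

```text
time: 7.73
ee_pos: [0.5471, 0.3747, 0.1814]
tcp_rot: [179.8, -0.1, 97.4]
wrist_force: [0.2, -0.4, -0.8]
opening: 0.0854
grasp_force: 0.0
```

{"api": "servo_tool", "payload": {
  "moves": [
    [-0.4,-2,0,0],
    [-1,-5,0,0],
    [-1.6,-8.5,0,0],
    [-2.2,-12,0,0],
    [-2.8,-15.5,0,0],
    [-3.4,-19,0,0],
    [-4,-22.5,0,0],
    [-4.6,-26,0,0],
    [-5.2,-29.5,0,0],
    [-5.8,-33,0,0],
    [-6.4,-36,0,0],
    [-6.9,-38.5,0,0],
    [-7.1,-40,0,0],
    [-7.1,-40,-1,0],
    [-7.1,-40,-3,0],
    [-7.1,-40,-5,0],
    [-7.1,-40,-7,0],
    [-7.1,-40,-8.6,0],
    [-7.1,-40,-9.3,0],
    [-7.1,-40,-9.4,0]
  ]
}}

```text
time: 9.4
ee_pos: [0.474, -0.0252, 0.0827]
tcp_rot: [-179.8, -0.0, 97.4]
wrist_force: [0.2, -0.7, -0.0]
opening: 0.0851
grasp_force: 0.0
```

{"api": "servo_tool", "payload": {
  "moves": [
    [0,0,0,0],
    [0,0,0,0],
    [0,0,0,0],
    [0,0,0,0],
    [0,0,0,0],
    [0,0,0,0],
    [0,0,0,0],
    [0,0,0,0]
  ],
  "claw": 1
}}

```text
time: 10.07
ee_pos: [0.4761, -0.0258, 0.0865]
tcp_rot: [179.9, 0.0, 97.4]
wrist_force: [-0.2, 0.5, 6.7]
opening: 0.0488
grasp_force: 41.6
```

{"api": "servo_tool", "payload": {
  "moves": [
    [0,0,0.5,0],
    [0,0,1.5,0],
    [0,0,3,0],
    [0,0,5,0],
    [0,0,7,0],
    [0,0,8.5,0],
    [0.1,0.7,9.5,0],
    [0.4,2.5,10,0],
    [0.9,5,10,0],
    [1.3,7.5,10,0],
    [1.8,10,10,0],
    [2.2,12.5,10,0],
    [2.7,15,10,0],
    [3.2,17.5,10,0],
    [3.6,20,10,0],
    [4.1,22.5,10,0],
    [4.6,25,10,0],
    [5,27.5,10,0],
    [5.5,30,10,0],
    [5.8,32,10,0]
  ]
}}

```text
time: 11.73
ee_pos: [0.5331, 0.2964, 0.1849]
tcp_rot: [-180.0, 0.0, 97.4]
wrist_force: [-0.3, -0.1, -2.2]
opening: 0.0486
grasp_force: 42.0
```

{"api": "servo_tool", "payload": {
  "moves": [
    [0.1,0.8,0,0],
    [0.2,1.1,-0.5,0],
    [0.2,1.1,-2,0],
    [0.2,1.1,-4,0],
    [0.2,1.1,-6,0],
    [0.2,1.1,-8,0],
    [0.2,1.1,-9,0],
    [0.2,1.1,-9.6,0],
    [0.2,1.1,-10,0],
    [0.2,1.1,-10.2,0],
    [0.2,1.1,-10.4,0],
    [0.2,1.1,-10.5,0],
    [0.2,1.1,-10.6,0],
    [0.2,1.1,-10.6,0],
    [0.2,1.1,-10.6,0]
  ]
}}

```text
time: 12.98
ee_pos: [0.5359, 0.3055, 0.0816]
tcp_rot: [179.9, -0.1, 97.4]
wrist_force: [-2.2, -1.6, 6.8]
opening: 0.0486
grasp_force: 42.9
```

{"api": "servo_tool", "payload": {
  "moves": [
    [0,0,0,0],
    [0,0,0,0],
    [0,0,0,0],
    [0,0,0,0],
    [0,0,0,0],
    [0,0,2,0],
    [0,0,4,0],
    [0,0,7,0],
    [0,0,10,0],
    [0,0,10,0],
    [0,0,10,0]
  ],
  "claw": 0
}}

```text
time: 13.9
ee_pos: [0.5362, 0.3057, 0.1813]
tcp_rot: [179.8, -0.1, 97.4]
wrist_force: [0.0, 0.4, -1.6]
opening: 0.0854
grasp_force: 0.0
```

{"api": "servo_tool", "payload": {
  "moves": [
    [-0.3,-2,0,0],
    [-0.7,-5,0,0],
    [-1.1,-8.5,0,0],
    [-1.5,-12,0,0],
    [-1.9,-15.5,0,0],
    [-2.4,-19,0,0],
    [-2.8,-22.5,0,0],
    [-3.3,-26,0,0],
    [-3.7,-29.5,0,0],
    [-4.1,-33,0,0],
    [-4.5,-36,0,0],
    [-4.8,-38,0,0],
    [-4.9,-38.9,0,0],
    [-4.9,-38.9,-1,0],
    [-4.9,-38.9,-3,0],
    [-4.9,-38.9,-5,0],
    [-4.9,-38.9,-7,0],
    [-4.9,-38.9,-8.6,0],
    [-4.9,-38.9,-9.3,0],
    [-4.9,-38.9,-9.4,0]
  ]
}}

```text
time: 15.57
ee_pos: [0.4853, -0.0825, 0.0828]
tcp_rot: [-179.8, -0.1, 97.5]
wrist_force: [-0.4, -0.2, 0.5]
opening: 0.0857
grasp_force: 0.0
```

{"api": "servo_tool", "payload": {
  "moves": [
    [0,0,0,0],
    [0,0,0,0],
    [0,0,0,0],
    [0,0,0,0],
    [0,0,0,0],
    [0,0,0,0],
    [0,0,0,0],
    [0,0,0,0]
  ],
  "claw": 1
}}

```text
time: 16.23
ee_pos: [0.487, -0.0838, 0.0866]
tcp_rot: [179.9, 0.0, 97.4]
wrist_force: [-1.3, 0.3, 6.8]
opening: 0.0489
grasp_force: 41.9
```

{"api": "servo_tool", "payload": {
  "moves": [
    [0,0,0.5,0],
    [0,0,1.5,0],
    [0,0,3,0],
    [0,0,5,0],
    [0,0,7,0],
    [0,0,8.5,0],
    [0.1,0.7,9.5,0],
    [0.3,2.5,10,0],
    [0.6,5,10,0],
    [0.9,7.5,10,0],
    [1.2,10,10,0],
    [1.5,12.5,10,0],
    [1.8,15,10,0],
    [2.1,17.5,10,0],
    [2.4,20,10,0],
    [2.7,22.5,10,0],
    [3,25,10,0],
    [3.3,27.5,10,0],
    [3.6,29.7,10,0],
    [3.7,31,10,0]
  ]
}}

```text
time: 17.9
ee_pos: [0.5231, 0.2287, 0.185]
tcp_rot: [-180.0, -0.0, 97.5]
wrist_force: [-0.3, -0.4, -1.7]
opening: 0.0487
grasp_force: 41.8
```

{"api": "servo_tool", "payload": {
  "moves": [
    [0.1,0.6,0,0],
    [0.1,0.9,-0.5,0],
    [0.1,0.9,-2,0],
    [0.1,0.9,-4,0],
    [0.1,0.9,-6,0],
    [0.1,0.9,-8,0],
    [0.1,0.9,-9,0],
    [0.1,0.9,-9.6,0],
    [0.1,0.9,-10,0],
    [0.1,0.9,-10.2,0],
    [0.1,0.9,-10.4,0],
    [0.1,0.9,-10.5,0],
    [0.1,0.9,-10.6,0],
    [0.1,0.9,-10.6,0],
    [0.1,0.9,-10.6,0]
  ]
}}

```text
time: 19.15
ee_pos: [0.5248, 0.2354, 0.0816]
tcp_rot: [179.9, -0.0, 97.4]
wrist_force: [-4.1, -1.9, 8.9]
opening: 0.0488
grasp_force: 42.9
```

{"api": "servo_tool", "payload": {
  "moves": [
    [0,0,0,0],
    [0,0,0,0],
    [0,0,0,0],
    [0,0,0,0],
    [0,0,0,0],
    [0,0,2,0],
    [0,0,4,0],
    [0,0,7,0],
    [0,0,10,0],
    [0,0,10,0],
    [0,0,10,0]
  ],
  "claw": 0
}}

```text
time: 20.07
ee_pos: [0.5252, 0.2356, 0.1811]
tcp_rot: [179.8, -0.1, 97.4]
wrist_force: [-0.1, 0.1, -0.0]
opening: 0.0855
grasp_force: 0.0
```

Run:
```python
from h import *
t=camera("top");s=camera("side")
cv2.imwrite("pics/top1.png",t[:,:,::-1]);cv2.imwrite("pics/side1.png",s[:,:,::-1])
a=cv2.resize(t[190:310,100:490,::-1],None,fx=2,fy=2,interpolation=cv2.INTER_CUBIC);b=cv2.resize(s[100:310,190:450,::-1],None,fx=1.7,fy=1.7,interpolation=cv2.INTER_CUBIC)
c=np.zeros((a.shape[0]+b.shape[0],a.shape[1],3),np.uint8);c[:a.shape[0]]=a;c[a.shape[0]:,:b.shape[1]]=b;cv2.imwrite("pics/c1.png",c);print(c.shape)
```

```text
(597, 780, 3)
```

View pics/c1.png

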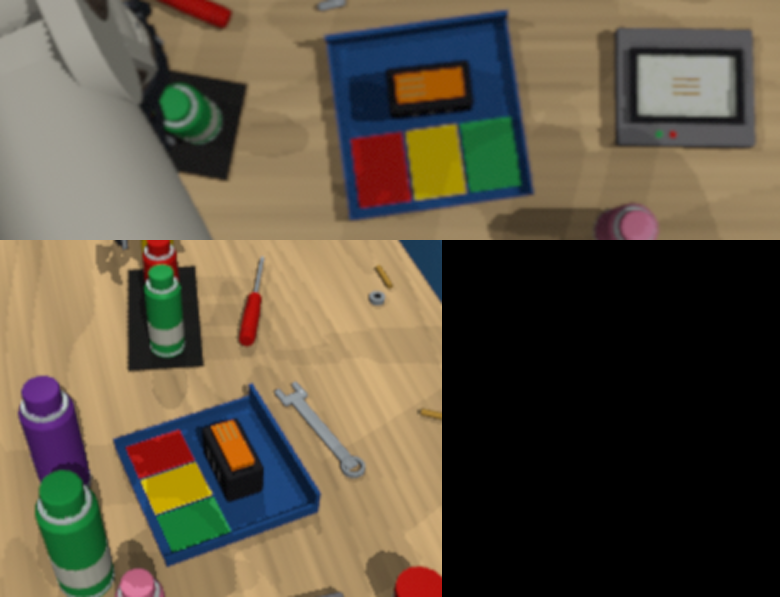

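The rack is clear: the pads show whole and the green can stands upright on the mat. I'll measure the pads, the battery top and the charger seat from top and side.

Run:
```python
from h import *
np.set_printoptions(precision=4,suppress=True)
t=cv2.imread("pics/top1.png")[:,:,::-1]; s=cv2.imread("pics/side1.png")[:,:,::-1]; T,S=cam("top"),cam("side")
YP=((20,150,60),(34,255,255))
def quadc(c):
    M=cv2.moments(c); return np.array([M['m10']/M['m00'],M['m01']/M['m00']])
def one(im,col,roi): return blobs(im,col,25,roi)[0]
rt=(262,185,375,305); rs=(250,210,390,300)
for n,col,z in (("red",RED,.009),("yel",YP,.009),("grn",GRN,.009),("orange",ORG,.064)):
    ct,c2=one(t,col,rt),one(s,col,(250,200,390,310) if n!="orange" else (300,200,350,260))
    r=cv2.minAreaRect(ct);b=cv2.boxPoints(r);P=np.array([plane(T,x,z) for x in b])[:,:2];e=P-np.roll(P,1,0)
    print(n,plane(T,quadc(ct),z)[:2],plane(S,quadc(c2),z)[:2],tri(T,quadc(ct),S,quadc(c2)),np.linalg.norm(e,axis=1)[:2],np.degrees(np.arctan2(e[:,1],e[:,0]))[:2])
pale=((0,0,140),(179,50,255))
for im,C,roi in ((t,T,(412,205,478,258)),(s,S,(335,310,410,390))):
    m=np.zeros(im.shape[:2],np.uint8);x0,y0,x1,y1=roi;m[y0:y1,x0:x1]=mask(im,*pale)[y0:y1,x0:x1];m=cv2.morphologyEx(m,cv2.MORPH_CLOSE,np.ones((7,7)))
    c=max(cv2.findContours(m,0,1)[0],key=cv2.contourArea);h=cv2.convexHull(c);q=quadc(h)
    P=np.array([plane(C,x,.02)[:2] for x in h[:,0].astype(float)]).astype(np.float32);R_=cv2.minAreaRect(P*1000);print("seat",q,plane(C,q,.02)[:2],R_)
    if C is T:q0=q
print(tri(T,q0,S,q))
```

```text
red [0.47   0.0358] [0.4697 0.0343] (array([0.47  , 0.0359, 0.007 ]), np.float64(0.00020434939632852267)) [0.0694 0.0507] [  7.5429 -82.9234]
yel [ 0.4775 -0.0238] [ 0.4778 -0.0253] (array([ 0.4779, -0.0238,  0.0071]), np.float64(0.00032682712216534123)) [0.0745 0.0564] [  7.6949 -82.3819]
grn [ 0.4855 -0.0836] [ 0.4858 -0.0841] (array([ 0.4857, -0.0836,  0.0083]), np.float64(0.00027318317384424193)) [0.0758 0.0577] [  7.2947 -82.3813]
orange [ 0.553  -0.0185] [ 0.5538 -0.0209] (array([ 0.554 , -0.0185,  0.061 ]), np.float64(0.0009822999649392692)) [0.0293 0.0702] [  5.9458 -84.1474]
seat [441.8912 232.4701] [ 0.5571 -0.2953] ((556.9342651367188, -295.3827209472656), (95.72791290283203, 63.043704986572266), 87.4036636352539)
seat [370.5782 349.3178] [ 0.5579 -0.2961] ((558.2222900390625, -293.8573303222656), (101.19794464111328, 65.04188537597656), 88.6799545288086)
(array([ 0.5578, -0.2956,  0.0187]), np.float64(0.0009006508617796187))
```

{"api": "servo_tool", "payload": {
  "moves": [
    [0.2,-2,0,0],
    [0.5,-5,0,0],
    [0.9,-8,0,-0.01],
    [1.3,-11,0,-0.02],
    [1.7,-14.5,0,-0.026],
    [2.1,-18,0,-0.026],
    [2.5,-21.5,0,-0.026],
    [2.8,-24,0,-0.026],
    [2.9,-25.3,-1,-0.026],
    [2.9,-25.5,-3,-0.026],
    [2.9,-25.5,-5,-0.026],
    [2.9,-25.5,-7,-0.026],
    [2.9,-25.5,-9,-0.026],
    [2.9,-25.5,-10,-0.026],
    [2.9,-25.5,-10,-0.026],
    [2.9,-25.5,-10,-0.026]
  ]
}}

```text
time: 21.5
ee_pos: [0.5528, -0.0195, 0.0786]
tcp_rot: [-179.9, -0.0, 95.9]
wrist_force: [-0.5, -0.0, 0.6]
opening: 0.0855
grasp_force: 0.0
```

Run:
```python
from h import *
t=cv2.imread("pics/top1.png")[:,:,::-1]; s=cv2.imread("pics/side1.png")[:,:,::-1]; T,S=cam("top"),cam("side")
for im,C,roi in ((t,T,(406,205,480,262)),(s,S,(320,300,420,400))):
  for v in (45,55):
    m=np.zeros(im.shape[:2],np.uint8);x0,y0,x1,y1=roi;m[y0:y1,x0:x1]=mask(im,(0,0,0),(179,255,v))[y0:y1,x0:x1]
    c=max(cv2.findContours(m,0,1)[0],key=lambda c:cv2.contourArea(cv2.convexHull(c)));h=cv2.convexHull(c)
    P=np.array([plane(C,x,.028)[:2] for x in h[:,0].astype(float)]).astype(np.float32);print(cv2.minAreaRect(P*1000))
o=get_obs();print(o['ee_pos'],o['tcp_rot'])
w=camera("wrist");cv2.imwrite("pics/w2.png",w[:,:,::-1])
```

```text
((556.2535400390625, -294.8819885253906), (123.10443878173828, 80.4175033569336), 87.8624267578125)
((555.9259033203125, -295.02978515625), (125.21363067626953, 80.85665893554688), 89.41416931152344)
((556.5817260742188, -297.49249267578125), (123.23897552490234, 81.07930755615234), 88.73698425292969)
((556.4619140625, -297.2404479980469), (124.56410217285156, 82.61511993408203), 88.73885345458984)
[ 0.55279139 -0.01947692  0.07863146] [-1.79907874e+02 -1.91277154e-02  9.59228443e+01]
```

View pics/w2.png

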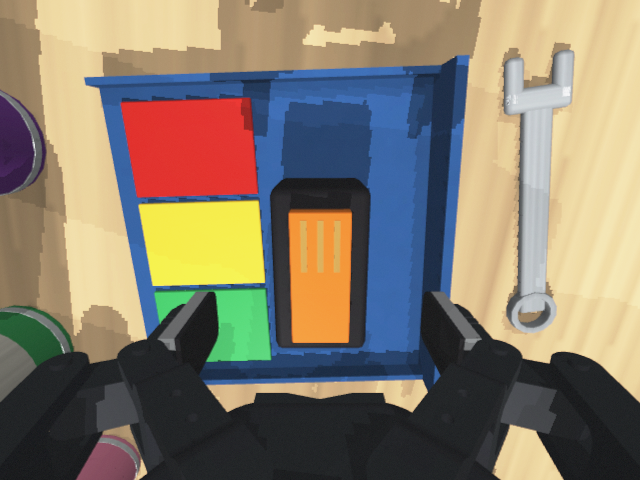

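The battery sits centred between the fingers and lined up (strip at 320,275), so I'm going down on it. The rim centre is (0.556,-0.296), yaw about -1.5°.

{"api": "servo_tool", "payload": {
  "moves": [
    [0,0,-1,0],
    [0,0,-2.5,0],
    [0,0,-4,0],
    [0,0,-5,0],
    [0,0,-5.5,0],
    [0,0,-5.7,0],
    [0,0,-5.7,0],
    [0,0,-5.7,0],
    [0,0,-5.7,0]
  ]
}}

```text
time: 22.3
ee_pos: [0.5538, -0.0199, 0.0231]
tcp_rot: [179.9, 0.0, 95.9]
wrist_force: [-0.0, 0.7, 0.5]
opening: 0.0851
grasp_force: 0.0
```

{"api": "servo_tool", "payload": {
  "moves": [
    [0,0,0,0],
    [0,0,0,0],
    [0,0,0,0],
    [0,0,0,0],
    [0,0,0,0],
    [0,0,0,0],
    [0,0,0,0],
    [0,0,0,0]
  ],
  "claw": 1,
  "force": 60
}}

```text
time: 22.97
ee_pos: [0.5535, -0.0198, 0.0228]
tcp_rot: [180.0, 0.0, 95.9]
wrist_force: [-1.6, 0.5, 6.8]
opening: 0.0489
grasp_force: 64.1
```

{"api": "servo_tool", "payload": {
  "moves": [
    [0,0,0.5,0],
    [0,0,1.5,0],
    [0,0,3,0],
    [0,0,5,0],
    [0,0,7,0],
    [0,0,8.5,0],
    [0,-0.7,9,0],
    [0.1,-2.2,9,-0.01],
    [0.1,-4.5,9,-0.03],
    [0.1,-7,9,-0.05],
    [0.1,-9.5,9,-0.07],
    [0.2,-12,9,-0.09],
    [0.2,-14.5,9,-0.11],
    [0.2,-17,9,-0.12],
    [0.2,-19.5,9,-0.13],
    [0.3,-22,9,-0.13],
    [0.3,-24.5,9,-0.13],
    [0.3,-26.3,9,-0.13],
    [0.3,-27.3,9,-0.13],
    [0.3,-27.7,9,-0.13]
  ]
}}

```text
time: 24.63
ee_pos: [0.5557, -0.2983, 0.1113]
tcp_rot: [-179.9, -0.0, 88.4]
wrist_force: [0.1, 0.0, -5.8]
opening: 0.0494
grasp_force: 63.2
```

{"api": "servo_tool", "payload": {
  "moves": [
    [0,0,0,0],
    [0,0,-1,0],
    [0,0,-2.5,0],
    [0,0,-4,0],
    [0,0,-5.2,0],
    [0,0,-6,0],
    [0,0,-6,0],
    [0,0,-6,0],
    [0,0,-6,0]
  ]
}}

```text
time: 25.38
ee_pos: [0.5568, -0.2968, 0.0532]
tcp_rot: [179.9, 0.0, 88.5]
wrist_force: [-0.7, 1.1, -4.4]
opening: 0.0489
grasp_force: 63.1
```

Run:
```python
from h import *
t=camera("top");s=camera("side")
cv2.imwrite("pics/top2.png",t[:,:,::-1]);cv2.imwrite("pics/side2.png",s[:,:,::-1])
a=cv2.resize(t[190:280,380:500,::-1],None,fx=4,fy=4);b=cv2.resize(s[270:410,290:470,::-1],None,fx=2.7,fy=2.7)
c=np.zeros((max(a.shape[0],b.shape[0]),800,3),np.uint8);c[:a.shape[0],:310]=cv2.resize(a,(310,int(360*310/480)))[0:0] if 0 else 0
c=np.hstack([cv2.resize(t[195:285,400:490,::-1],(390,390)),cv2.resize(s[270:400,310:440,::-1],(390,390))]);cv2.imwrite("pics/c2.png",c)
```

```text
(no output)
```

View pics/c2.png

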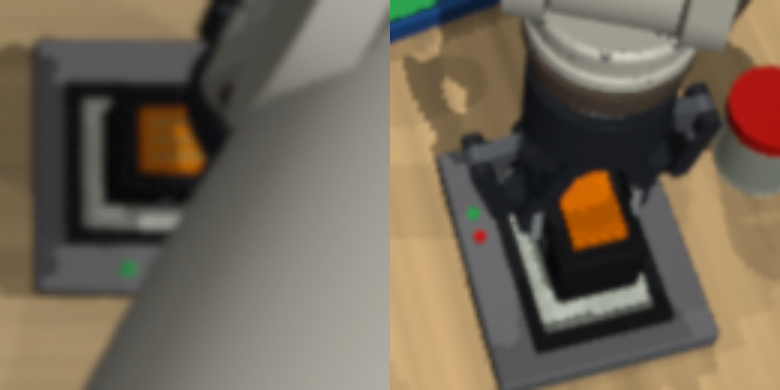

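The battery hovers over the seat with pale margins showing on all sides, so I'll lower it.

{"api": "servo_tool", "payload": {
  "moves": [
    [0,0,-0.5,0],
    [0,0,-1,0],
    [0,0,-1.3,0],
    [0,0,-1.5,0],
    [0,0,-1.6,0],
    [0,0,-1.7,0],
    [0,0,-1.7,0],
    [0,0,-1.7,0],
    [0,0,-1.7,0]
  ]
}}

```text
time: 26.23
ee_pos: [0.5562, -0.2968, 0.0368]
tcp_rot: [180.0, 0.0, 88.5]
wrist_force: [-4.8, 2.8, 8.6]
opening: 0.0495
grasp_force: 64.6
```

{"api": "servo_tool", "payload": {
  "moves": [
    [0,0,0,0],
    [0,0,0,0],
    [0,0,0,0],
    [0,0,0,0],
    [0,0,0,0],
    [0,0,2,0],
    [0,0,4,0],
    [0,0,7,0],
    [0,0,10,0],
    [0,1,13,0.02],
    [0,4,14,0.05],
    [0,8,14,0.09],
    [0,12,14,0.13],
    [0,15.5,14,0.155],
    [0,17,14,0.155],
    [0,17,14,0.155],
    [0,17,14,0.155]
  ],
  "claw": 0,
  "force": 40
}}

```text
time: 27.65
ee_pos: [0.5565, -0.1262, 0.1755]
tcp_rot: [180.0, 0.0, 97.4]
wrist_force: [0.2, 0.2, 0.6]
opening: 0.0853
grasp_force: 0.0
```

Run:
```python
from h import *
o=get_obs();print(o['ee_pos'],o['tcp_rot'],o['time'])
t=camera("top");s=camera("side")
cv2.imwrite("pics/top3.png",t[:,:,::-1]);cv2.imwrite("pics/side3.png",s[:,:,::-1])
c=np.vstack([np.hstack([cv2.resize(t[195:285,400:490,::-1],(390,390)),cv2.resize(s[270:400,310:440,::-1],(390,390))]),
 np.hstack([cv2.resize(t[200:290,100:260,::-1],(390,200)),cv2.resize(s[90:180,220:350,::-1],(390,200))])]);cv2.imwrite("pics/c3.png",c)
```

```text
[ 0.55650351 -0.12620464  0.17548193] [1.79978683e+02 2.15879774e-02 9.74311661e+01] 27.65
```

View pics/c3.png

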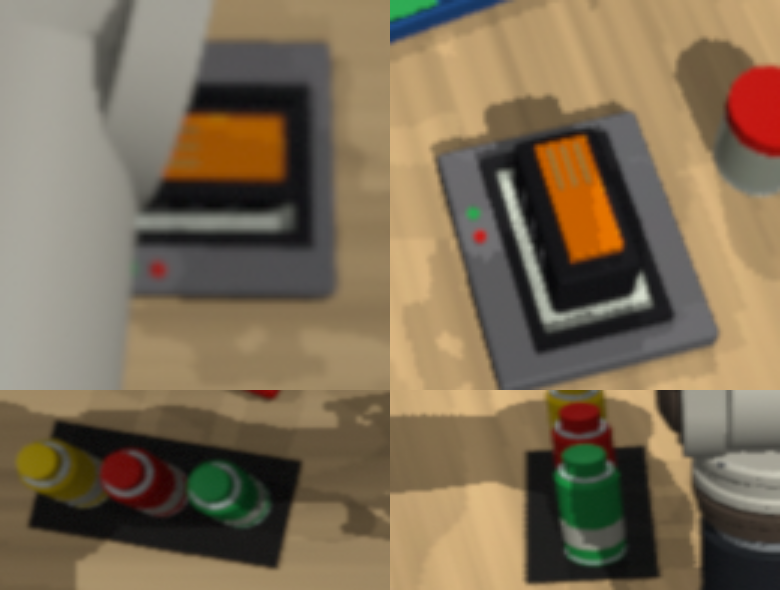

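The battery lies flat in the seat and the jar is untouched. All three cans stand on the mat. I'll measure their caps, then bring them back.

Run:
```python
from h import *
t=cv2.imread("pics/top3.png")[:,:,::-1]; t0=cv2.imread("pics/top0.png")[:,:,::-1]; T=cam("top")
for im,roi,z in ((t,(100,200,230,265),.139),(t0,(275,245,365,290),.144)):
  for n,col in (("y",YEL),("r",RED),("g",GRN)):
    m=np.zeros(im.shape[:2],np.uint8);x0,y0,x1,y1=roi;m[y0:y1,x0:x1]=mask(im,*col)[y0:y1,x0:x1]
    k,l,st,ce=cv2.connectedComponentsWithStats(m,connectivity=4)
    print(n,[(st[i,4],ce[i].round(1),plane(T,ce[i],z)[:2].round(4)) for i in range(1,k) if st[i,4]>40])
```

```text
y [(np.int32(231), array([114.5, 231.5]), array([0.5463, 0.3745])), (np.int32(56), array([122.7, 241.7]), array([0.526 , 0.3575]))]
r [(np.int32(220), array([149.1, 235.7]), array([0.5373, 0.306 ]))]
g [(np.int32(247), array([185.7, 241.5]), array([0.5251, 0.2338])), (np.int32(109), array([192.9, 253.1]), array([0.5021, 0.2194]))]
y [(np.int32(113), array([290.9, 276.3]), array([0.4544, 0.0275])), (np.int32(206), array([286.5, 269.1]), array([0.4684, 0.0361])), (np.int32(209), array([318.6, 283.2]), array([ 0.4404, -0.0258]))]
r [(np.int32(201), array([317.7, 265. ]), array([ 0.4757, -0.0243])), (np.int32(49), array([318.5, 276. ]), array([ 0.4543, -0.0257])), (np.int32(123), array([293.6, 285.8]), array([0.4359, 0.0225]))]
g [(np.int32(483), array([343.5, 271.2]), array([ 0.4631, -0.0743])), (np.int32(219), array([348.3, 259.3]), array([ 0.4862, -0.084 ]))]
```

{"api": "servo_tool", "payload": {
  "moves": [
    [-0.2,2,0,0],
    [-0.4,5,0,0],
    [-0.7,8.5,0,0],
    [-1,12,0,0],
    [-1.4,15.5,0,0],
    [-1.7,19,0,0],
    [-2,22.5,0,0],
    [-2.3,26,0,0],
    [-2.6,29.5,0,0],
    [-2.9,33,0,0],
    [-3.1,35,0,0],
    [-3.2,36,0,0],
    [-3.2,36.2,-1,0],
    [-3.2,36.2,-3,0],
    [-3.2,36.2,-5,0],
    [-3.2,36.2,-7,0],
    [-3.2,36.2,-8.6,0],
    [-3.2,36.2,-9.4,0],
    [-3.2,36.2,-9.5,0],
    [-3.2,36.2,-9.5,0]
  ]
}}

```text
time: 29.42
ee_pos: [0.5245, 0.2341, 0.0801]
tcp_rot: [-180.0, 0.0, 97.3]
wrist_force: [-1.1, 0.2, -0.1]
opening: 0.0857
grasp_force: 0.0
```

{"api": "servo_tool", "payload": {
  "moves": [
    [0,0,0,0],
    [0,0,0,0],
    [0,0,0,0],
    [0,0,0,0],
    [0,0,0,0],
    [0,0,0,0],
    [0,0,0,0],
    [0,0,0,0]
  ],
  "claw": 1
}}

```text
time: 30.08
ee_pos: [0.5248, 0.2354, 0.0815]
tcp_rot: [179.9, -0.0, 97.3]
wrist_force: [-1.2, -0.3, 5.2]
opening: 0.0488
grasp_force: 41.7
```

{"api": "servo_tool", "payload": {
  "moves": [
    [0,0,0.5,0],
    [0,0,1.5,0],
    [0,0,3,0],
    [0,0,5,0],
    [0,0,7,0],
    [0,0,8.5,0],
    [-0.1,-0.7,9.5,0],
    [-0.3,-2.5,10,0],
    [-0.6,-5,10,0],
    [-0.9,-7.5,10,0],
    [-1.2,-10,10,0],
    [-1.5,-12.5,10,0],
    [-1.8,-15,10,0],
    [-2.1,-17.5,10,0],
    [-2.4,-20,10,0],
    [-2.8,-22.5,10,0],
    [-3.1,-25,10,0],
    [-3.4,-27.5,10,0],
    [-3.7,-29.7,10,0],
    [-3.8,-31,10,0]
  ]
}}

```text
time: 31.75
ee_pos: [0.4854, -0.077, 0.1805]
tcp_rot: [-180.0, 0.0, 97.3]
wrist_force: [0.6, 0.3, -1.8]
opening: 0.0491
grasp_force: 41.8
```

{"api": "servo_tool", "payload": {
  "moves": [
    [-0.1,-0.7,0,0],
    [-0.1,-0.9,-0.5,0],
    [-0.1,-0.9,-2,0],
    [-0.1,-0.9,-4,0],
    [-0.1,-0.9,-6,0],
    [-0.1,-0.9,-8,0],
    [-0.1,-0.9,-8.8,0],
    [-0.1,-0.9,-9.2,0],
    [-0.1,-0.9,-9.4,0],
    [-0.1,-0.9,-9.5,0],
    [-0.1,-0.9,-9.6,0],
    [-0.1,-0.9,-9.6,0],
    [-0.1,-0.9,-9.6,0]
  ]
}}

```text
time: 32.83
ee_pos: [0.4859, -0.0837, 0.0865]
tcp_rot: [179.9, 0.0, 97.3]
wrist_force: [-4.6, 0.3, 8.5]
opening: 0.0492
grasp_force: 43.0
```

{"api": "servo_tool", "payload": {
  "moves": [
    [0,0,0,0],
    [0,0,0,0],
    [0,0,0,0],
    [0,0,0,0],
    [0,0,0,0],
    [0,0,2,0],
    [0,0,4,0],
    [0,0,7,0],
    [0.2,1,10,0],
    [0.5,4,10,0],
    [1,7.5,10,0],
    [1.5,11,10,0],
    [2,14.5,10,0],
    [2.5,18,10,0],
    [3,21.5,10,0],
    [3.5,25,10,0],
    [4,28.5,10,0],
    [4.5,32,10,0],
    [5,35.5,10,0],
    [5.4,39,10,0]
  ],
  "claw": 0
}}

```text
time: 34.5
ee_pos: [0.5394, 0.308, 0.1841]
tcp_rot: [180.0, 0.0, 97.3]
wrist_force: [1.1, 0.2, -0.8]
opening: 0.0853
grasp_force: 0.0
```

{"api": "servo_tool", "payload": {
  "moves": [
    [0.3,3,0,0],
    [0.6,5.5,0,0],
    [0.7,6.6,0,0],
    [0.7,6.7,-0.5,0],
    [0.7,6.7,-2.5,0],
    [0.7,6.7,-5,0],
    [0.7,6.7,-7.5,0],
    [0.7,6.7,-9.3,0],
    [0.7,6.7,-10.2,0],
    [0.7,6.7,-10.4,0],
    [0.7,6.7,-10.4,0],
    [0.7,6.7,-10.4,0]
  ]
}}

```text
time: 35.5
ee_pos: [0.5469, 0.3731, 0.0818]
tcp_rot: [179.9, -0.0, 97.3]
wrist_force: [-1.0, -0.5, 0.5]
opening: 0.0854
grasp_force: 0.0
```

{"api": "servo_tool", "payload": {
  "moves": [
    [0,0,0,0],
    [0,0,0,0],
    [0,0,0,0],
    [0,0,0,0],
    [0,0,0,0],
    [0,0,0,0],
    [0,0,0,0],
    [0,0,0,0]
  ],
  "claw": 1
}}

```text
time: 36.17
ee_pos: [0.5466, 0.3735, 0.0814]
tcp_rot: [179.9, -0.0, 97.3]
wrist_force: [-1.1, -0.3, 5.7]
opening: 0.0489
grasp_force: 41.8
```

{"api": "servo_tool", "payload": {
  "moves": [
    [0,0,0.5,0],
    [0,0,1.5,0],
    [0,0,3,0],
    [0,0,5,0],
    [0,0,7,0],
    [0,0,9,0],
    [0,0,11,0],
    [0,0,13,0],
    [0,0,15,0],
    [0,0,16,0],
    [0,0,16.5,0],
    [0,0,16.5,0],
    [0,0,16.5,0]
  ]
}}

```text
time: 37.25
ee_pos: [0.5463, 0.3732, 0.2448]
tcp_rot: [-180.0, 0.0, 97.3]
wrist_force: [1.3, -0.1, -2.8]
opening: 0.0485
grasp_force: 41.9
```

{"api": "servo_tool", "payload": {
  "moves": [
    [-0.1,-0.6,0,0],
    [-0.3,-2,0,0],
    [-0.8,-4.5,0,0],
    [-1.2,-7,0,0],
    [-1.6,-9.5,0,0],
    [-2.1,-12,0,0],
    [-2.5,-14.5,0,0],
    [-2.9,-17,0,0],
    [-3.4,-19.5,0,0],
    [-3.8,-22,0,0],
    [-4.2,-24.5,0,0],
    [-4.7,-27,0,0],
    [-5.1,-29.5,0,0],
    [-5.5,-32,-1,0],
    [-6,-34.5,-2.5,0],
    [-6.4,-36.8,-4,0],
    [-6.7,-38.5,-5.5,0],
    [-6.8,-39.5,-7,0],
    [-6.8,-39.8,-8,0],
    [-6.8,-39.8,-9,0]
  ]
}}

```text
time: 38.92
ee_pos: [0.4776, -0.0255, 0.1539]
tcp_rot: [-179.9, -0.0, 97.2]
wrist_force: [-0.0, 0.4, -2.7]
opening: 0.0488
grasp_force: 42.0
```

{"api": "servo_tool", "payload": {
  "moves": [
    [0,0,-1,0],
    [0,0,-3,0],
    [0,0,-5,0],
    [0,0,-6,0],
    [0,0,-6.6,0],
    [0,0,-6.9,0],
    [0,0,-7,0],
    [0,0,-7.1,0],
    [0,0,-7.1,0],
    [0,0,-7.1,0]
  ]
}}

```text
time: 39.75
ee_pos: [0.4788, -0.0245, 0.0863]
tcp_rot: [179.9, 0.0, 97.4]
wrist_force: [-4.9, 0.7, 6.3]
opening: 0.0486
grasp_force: 43.1
```

{"api": "servo_tool", "payload": {
  "moves": [
    [0,0,0,0],
    [0,0,0,0],
    [0,0,0,0],
    [0,0,0,0],
    [0,0,0,0],
    [0,0,2,0],
    [0,0,4,0],
    [0,0,7,0],
    [0.2,1,10,0],
    [0.7,4,10,0],
    [1.3,7.5,10,0],
    [1.9,11,10,0],
    [2.5,14.5,10,0],
    [3.1,18,10,0],
    [3.7,21.5,10,0],
    [4.3,25,10,0],
    [4.9,28.5,10,0],
    [5.4,31,10,0],
    [5.7,32.5,10,0],
    [5.8,33,10,0]
  ],
  "claw": 0
}}

```text
time: 41.42
ee_pos: [0.5363, 0.3075, 0.1834]
tcp_rot: [-180.0, 0.0, 97.5]
wrist_force: [0.3, 0.1, -0.5]
opening: 0.0853
grasp_force: 0.0
```

{"api": "servo_tool", "payload": {
  "moves": [
    [0,0,-0.5,0],
    [0,0,-2.5,0],
    [0,0,-5,0],
    [0,0,-7.5,0],
    [0,0,-9.3,0],
    [0,0,-10.2,0],
    [0,0,-10.4,0],
    [0,0,-10.4,0],
    [0,0,-10.4,0]
  ]
}}

```text
time: 42.17
ee_pos: [0.5369, 0.305, 0.0817]
tcp_rot: [179.9, -0.0, 97.3]
wrist_force: [-0.7, -0.2, 1.0]
opening: 0.0853
grasp_force: 0.0
```

{"api": "servo_tool", "payload": {
  "moves": [
    [0,0,0,0],
    [0,0,0,0],
    [0,0,0,0],
    [0,0,0,0],
    [0,0,0,0],
    [0,0,0,0],
    [0,0,0,0],
    [0,0,0,0]
  ],
  "claw": 1
}}

```text
time: 42.83
ee_pos: [0.5367, 0.3055, 0.0814]
tcp_rot: [179.9, -0.0, 97.3]
wrist_force: [-0.1, -2.2, 5.3]
opening: 0.0486
grasp_force: 42.1
```

{"api": "servo_tool", "payload": {
  "moves": [
    [0,0,0.5,0],
    [0,0,1.5,0],
    [0,0,3,0],
    [0,0,5,0],
    [0,0,7,0],
    [0,0,8.5,0],
    [-0.2,-0.7,9.5,0],
    [-0.6,-2.5,10,0],
    [-1.2,-5,10,0],
    [-1.9,-7.5,10,0],
    [-2.5,-10,10,0],
    [-3.1,-12.5,10,0],
    [-3.7,-15,10,0],
    [-4.4,-17.5,10,0],
    [-5,-20,10,0],
    [-5.6,-22.5,10,0],
    [-6.1,-24.7,10,0],
    [-6.5,-26.2,10,0],
    [-6.7,-27,10,0],
    [-6.7,-27.1,10,0]
  ]
}}

```text
time: 44.5
ee_pos: [0.4688, 0.0329, 0.1805]
tcp_rot: [180.0, 0.0, 97.2]
wrist_force: [0.6, -0.6, -2.1]
opening: 0.0488
grasp_force: 42.1
```

{"api": "servo_tool", "payload": {
  "moves": [
    [0,0,-0.5,0],
    [0,0,-2,0],
    [0,0,-4,0],
    [0,0,-6,0],
    [0,0,-8,0],
    [0,0,-8.8,0],
    [0,0,-9.2,0],
    [0,0,-9.4,0],
    [0,0,-9.5,0],
    [0,0,-9.6,0],
    [0,0,-9.6,0],
    [0,0,-9.6,0]
  ]
}}

```text
time: 45.5
ee_pos: [0.47, 0.0345, 0.0864]
tcp_rot: [179.9, -0.0, 97.3]
wrist_force: [-3.5, 1.0, 6.9]
opening: 0.0487
grasp_force: 43.1
```

Release, rise and withdraw toward the mat side, then check.

{"api": "servo_tool", "payload": {
  "moves": [
    [0,0,0,0],
    [0,0,0,0],
    [0,0,0,0],
    [0,0,0,0],
    [0,0,0,0],
    [0,0,2,0],
    [0,0,4,0],
    [0,0,7,0],
    [0,0,10,0],
    [0,2,13,0],
    [0,5,15,0],
    [0,8,15,0],
    [0,12,15,0],
    [0,16,15,0],
    [0,20,15,0],
    [0,24,15,0],
    [0,26,15,0],
    [0,27,15,0],
    [0,27,15,0],
    [0,27,15,0]
  ],
  "claw": 0
}}

```text
time: 47.17
ee_pos: [0.4693, 0.3037, 0.2341]
tcp_rot: [-180.0, 0.0, 97.4]
wrist_force: [0.2, 0.1, -0.2]
opening: 0.0853
grasp_force: 0.0
```

Run:
```python
from h import *
t=camera("top");s=camera("side"); T=cam("top")
cv2.imwrite("pics/top4.png",t[:,:,::-1]);cv2.imwrite("pics/side4.png",s[:,:,::-1])
for n,col,pad in (("y",YEL,(.4777,-.0243)),("r",RED,(.470,.035)),("g",GRN,(.4857,-.0838))):
    m=np.zeros(t.shape[:2],np.uint8);m[245:290,275:365]=mask(t,*col)[245:290,275:365]
    k,l,st,ce=cv2.connectedComponentsWithStats(m,connectivity=4)
    print(n,[(st[i,4],((plane(T,ce[i],.144)[:2]-pad)*1000).round(1)) for i in range(1,k) if st[i,4]>40])
c=np.vstack([cv2.resize(t[160:310,240:500,::-1],(520,300),interpolation=cv2.INTER_CUBIC),cv2.resize(s[170:300,220:445,::-1],(520,300),interpolation=cv2.INTER_CUBIC)]);cv2.imwrite("pics/c4.png",c)
```

```text
y [(np.int32(355), array([-26.6,  -5.3])), (np.int32(43), array([ 7.8, 23.2])), (np.int32(212), array([-0.4,  2.4]))]
r [(np.int32(114), array([ -6. , -16.6])), (np.int32(203), array([-0.6,  0.8])), (np.int32(137), array([-34.6, -10.8]))]
g [(np.int32(515), array([-20.1,   8.9])), (np.int32(214), array([-0.2, -0.2]))]
```

View pics/c4.png

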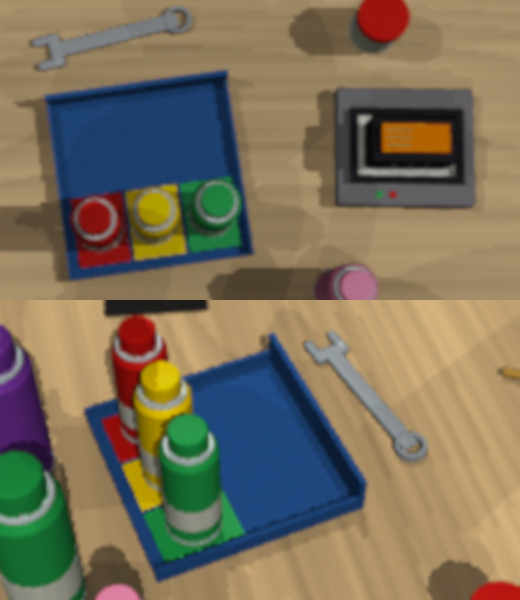

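Every can stands upright within about 2 mm of the middle of its own pad. The battery is seated flat and the jar is in place.

```bash
python3 -c "
from workcell import *
print(job_done())"
```

```text
the job is handed in; nothing more can be done
None
```

The job is handed in, at about 47 s of the 144 s allowed: the battery is flat in the charger seat, and all three cans are upright on the pads of their own colours, each within about 2.5 mm of the middle as measured from the top camera.

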